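# Draw a bush pallet back along its slideway with a sprung grabber hook

## Robot

A 6-joint arm with a two-finger parallel gripper is mounted at the origin on a cart in front of the work surface, level with it; the furniture and walls round the work are solid. World frame = base frame: x ahead of the robot, y to its left, z up, the work surface at z = 0. Lengths are in m, angles in rad, forces in N, time in s.
With the tool pointing down it reaches from about 0.35 to 0.85 m from the base axis. Payload 8.1 kg.
Tool frame: the origin (TCP) lies at the centre of the arm's flange, where the gripper is bolted on; the fingertips stand 186 mm ahead of it and the grasp point (between the pads) lies 167 mm ahead of it (robot.nose_length is the distance from the TCP to the fingertips, in m); z points along the fingers, x is the direction in which the jaws open and shut, and the axes are right-handed (so a half turn about z gives the same grasp; the last joint's range is limited). The gripper opens to 93 mm and grips with 3 to 60 N. Pads are 15 mm wide; open, the fingers measure 128 mm over their backs; the gripper's body (75 mm by 188 mm) begins 65 mm behind the grasp point.
Start: joints at [-1.203, 0.13, 1.488, -0, 1.523, -0.085], TCP at [0.263, -0.54, 0.405] pointing down, gripper open.
Joint ranges: [-2.96, 2.96], [-0.89, 2.26], [0.02, 2.5], [-1.34, 4.48], [0, 2.73], [-2.66, 2.66]. Speed limits (rad/s): [2.39, 2.39, 2.79, 3.14, 3.14, 3.14].

## Interface

Orientations are given as a rotation vector (axis times angle).
In Python, from plant import robot gives the robot as it stands.
- The arm moves only by the tool arm_command, never from a script. Its argument "motion" is a list of rows, each an object with "slide": the shift along the tool's x, y, z each as a share of 0.4 m, from -1 to 1, a list of three; "turn": the turn, a rotation vector about the tool's x, y, z each as a share of 0.5 rad, from -1 to 1, a list of three. A call has exactly 5 rows; each row shifts and turns the commanded pose from where the row before left it, along the tool's axes as they then stand; what a row does not reach is not made up. A row lasts 1/12 s, in which the tool goes at most 41.7 mm and 7.16 degrees, less where a joint would pass 70% of its speed; a pose out of reach is approached as far as the arm can. A call with a number of a shift or a turn outside -1 to 1 is refused whole. A call with a gripper value outside its range is refused whole. "gripper" is the opening in per cent of the stroke, from 0 (shut) to 100 (fully open), set as the call begins (left out, the last holds). The fingers move at their own pace and stop on an object; "grip_force" is the grip in N (left out, the last holds). Time passes only in rows, so rows that do not move let the fingers close, or fill a call up. It gives the time, the measured TCP pose, the force and the opening at its end, in the units of the state.
- robot.read_state(): the state, without advancing time (a new reading comes with each control period).
- robot.read_camera(name): name is "scene" or "top" or "wrist"; returns a dict with "pixels" (384x512x3 uint8, blue, green, red), "intrinsics" (3x3 intrinsics, pixels), "D" ([k1, k2, p1, p2, k3] as OpenCV has them; the pictures are not rectified), "T" (4x4, takes a point from camera to world coordinates). Camera axes: x right, y down, z forward; pixel columns grow to the right and rows downward; lengths in m; the calibration is good to about 2 mm. A picture is of the moment at which its call begins. There is no depth.
- robot.close_job(): hands the job in, once; it reports no verdict.
The state is a dict: "t": time; "q": joint angles; "dq": joint speeds; "joint_torque": joint torques, N m; "tool_pos": TCP position; "orientation": TCP orientation; "force": force on the tool from outside, world axes, zero at the start; "wrist_torque": the same for the moment, N m; "opening": finger opening in m.
Only numpy, scipy, OpenCV 4.12 (cv2) and the standard library are available. Lean on these libraries where they do the work, as an engineer would, in place of code of your own. Each camera call takes 0.05 s, during which the arm holds its last target.

## Task

Fetch the pallet with its bush back to the loading end of the slideway with the sprung grabber: press the thumb cap down to extend the hook, keep it down while you slide the grabber carriage along until the hook is under the pallet's cross pin, and let the cap up so that the hook catches the pin. Then draw the carriage back until the pallet is home against the near stop. Leave the hook caught on the pin and the bush standing in its cradle, and do not touch the pallet or the bush yourself.

Things in the scene. Friction and masses are not known exactly. Their poses are not given: they have to be found in the camera images.
- slideway: Fixed grey slideway on the desk, 80 wide (its x) by 284 long (its y), 24 mm high, with two aluminium lipped rails that hold the pallet down. Origin: centre of its underside. Its y axis runs along it from the loading end (-y, near the world's -y side) to the far end (+y); z up. The barrel, hook and cross pin all lie in its plane x = 0. A low near stop across the channel has its face at y = -70 mm, a far stop at y = +132 mm.
- carriage (a joint): Slide of the black bridge carriage (legs on the two rails, 76 wide, 40 along the rail, beam top 98 mm above the desk) that carries the upright grabber barrel. 0 m at the loading end, grows along the slideway's +y to 0.134 m. It stays where it is left; about 1.5 N moves it when empty, about 4 to 8 N when it draws the pallet.
- plunger (a joint): Downward travel of the sprung plunger in the barrel: cap, rod and hook in one piece. 0 m = up (hook drawn in), 0.026 m = fully down (hook out) at a hard stop. The spring pushes it up with about 1 N at the top and 7 N fully down. The hook's tip clears the underside of the cross pin only beyond about 0.020 m. When the hook has caught the pin and the cap is free it rests near 0.008 m; it comes up to 0 if nothing is caught.
- cap_floor (a point): Centre of the floor of the dished grey thumb cap on top of the plunger (168 mm above the desk when up). The cap is a round dish, 55 mm outside, 46 mm inside with a rim 8 mm high, open upward: closed fingertips fit in the dish, press it down and, against the rim, move the carriage sideways.
- hook_seat (a point): Point in the hook where the pin's centre lies when caught; moves with the plunger and carriage. The hook is a J of 5 mm steel wire in the slideway's y-z plane: shank centre 10 mm to the -y side of this point, straight below the centre of the cap; upturned tip centre 10 mm to the +y side of it; tip top 8 mm above this point, bottom of the wire 9 mm below it. The hook faces the pallet; once it is beneath the pin the shank runs against the pin 3.5 mm further on.
- cross_pin (a point): Centre of the pallet's cross pin, an 8 mm steel pin lying across the slideway (along its x) between two cheeks 18 mm apart inside, 45 mm above the desk. The pallet is a steel slide 46 by 120 mm, 0.7 kg, loose in the channel but held down by the rails; the pin is 10 mm behind its near (-y) edge. With the pallet home against the near stop the pin lies at y = -60 mm in the slideway's frame.
- cradle (a point): Centre of the floor of the shallow round cradle on the pallet (47 mm outside, rim 5 mm high) in which the bush stands, 80 mm from the cross pin towards +y, 29 mm above the desk.
- pallet: The loose steel pallet described under cross_pin. Origin: centre of its underside, 50 mm towards +y from the pin and 37 mm below it; its axes are those of the slideway.
- bush: The loose sand-coloured bush ring, 36 mm across and 36 mm high, that stands upright in the cradle. Origin: centre of its underside; z up.
Things that resemble listed ones, but are neither listed nor needed, are in the scene too. What is shaped like the bush but brown is not meant.

How it is judged:
By the outcome, as a careful person would: the job done as asked, in the order asked, and still so for the second after the job is handed in, with the robot touching nothing.
It also fails if it takes over 35 s, if anything falls off the work surface, if the arm or the gripper's body presses on something with over 40 N, if the wrist force passes 120 N, or if a joint passes its speed limit or range.

## Working session

There is one attempt and no reset: what is moved stays moved. The work goes in short steps, Python scripts to look and compute and a tool call to move; the robot and the scene stay as the last step left them, time stands still between calls to the robot, and variables do not carry over. Pictures are saved under pics/ and viewed, and the job is handed in when it is done.

Besides the shell and the picture viewer there is one more tool, called after ">>>" as name(argument=value, ...), one argument or row to a line, values as JSON. arm_command: Moves the arm, as the interface text tells. Shift numbers are shares of 0.4 m and turn numbers shares of 0.5 rad, none past 1 either way. Its arguments: {"type":"object","properties":{"motion":{"type":"array","items":{"type":"object","properties":{"slide":{"type":"array","items":{"type":"number"}},"turn":{"type":"array","items":{"type":"number"}}}}},"gripper":{"type":"number"},"grip_force":{"type":"number"}},"required":["motion"]}

```bash
ls; mkdir -p pics
python3 - <<'E'
from plant import robot
import cv2,pickle
s=robot.read_state();print(s)
for n in ("scene","top"):
    c=robot.read_camera(n);cv2.imwrite(f"pics/{n}0.png",c["pixels"]);pickle.dump(c,open(f"{n}0.pkl","wb"));print(n,c["intrinsics"],c["D"],c["T"])
E
```

```text
pics
{'t': 0.0, 'q': array([-1.20336643e+00,  1.31162397e-01,  1.48926920e+00, -2.07815733e-05,
        1.52299127e+00, -8.53991775e-02]), 'dq': array([-0.00019611,  0.00012753, -0.00025615,  0.00090733,  0.00224198,
       -0.00055443]), 'joint_torque': array([-1.89327569e-03, -5.59835172e+01, -4.91766858e+01,  7.66878971e-02,
        3.50643753e-02, -1.63457521e-04]), 'tool_pos': array([ 0.26244231, -0.53930812,  0.40369193]), 'orientation': array([-2.66250726e+00,  1.66548843e+00,  2.31718298e-03]), 'force': array([-1.06722852, -0.53662299, -0.83725103]), 'wrist_torque': array([-0.0032058 , -0.02507281, -0.01577696]), 'opening': 0.09289763726017186}
scene [[382.29822842   0.         254.32138853]
 [  0.         382.29822842 201.21617564]
 [  0.           0.           1.        ]] [0.02862946 0.         0.         0.         0.        ] [[ 0.59519015 -0.53694174  0.59786474 -0.19368316]
 [-0.80333052 -0.37885148  0.45949062 -0.68219601]
 [-0.02021775 -0.75376729 -0.65683036  0.8032679 ]
 [ 0.          0.          0.          1.        ]]
top [[456.54754      0.         256.89521894]
 [  0.         456.54754    198.50514968]
 [  0.           0.           1.        ]] [-0.01295492  0.          0.          0.          0.        ] [[ 0.02261137 -0.9943214   0.1039888   0.34132623]
 [-0.99947521 -0.02489597 -0.02072431 -0.20959633]
 [ 0.02319552 -0.10346562 -0.99436253  1.07875747]
 [ 0.          0.          0.          1.        ]]
```

View pics/scene0.png

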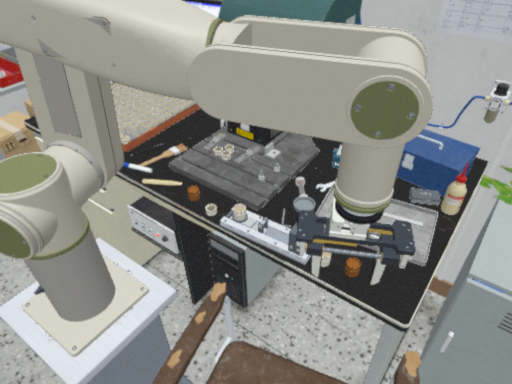

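View pics/top0.png

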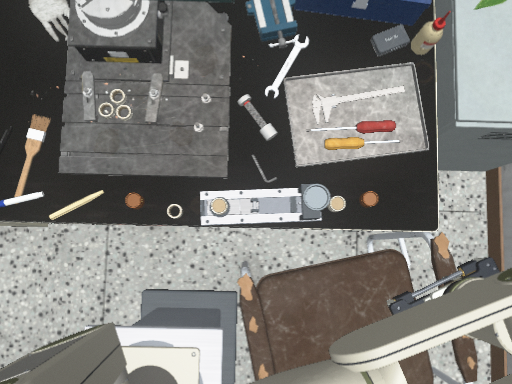

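The top view shows the slideway at px x 200–330, y 187–226. The grey cap is at about (316,196), and the bush in its cradle at (219,205). I'll enlarge that area.

Run:
```python
import cv2
a=cv2.imread("pics/top0.png")[170:240,185:350];cv2.imwrite("pics/c1.png",cv2.resize(a,None,fx=4.8,fy=4.8,interpolation=cv2.INTER_CUBIC))
a=cv2.imread("pics/scene0.png")[165:285,180:340];cv2.imwrite("pics/c2.png",cv2.resize(a,None,fx=5,fy=5,interpolation=cv2.INTER_CUBIC))
```

```text
(no output)
```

View pics/c1.png

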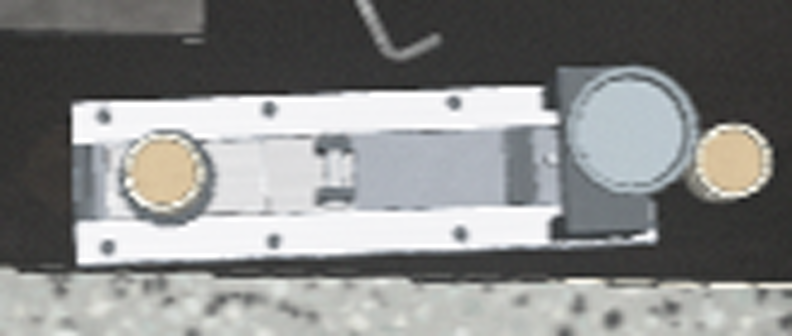

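View pics/c2.png

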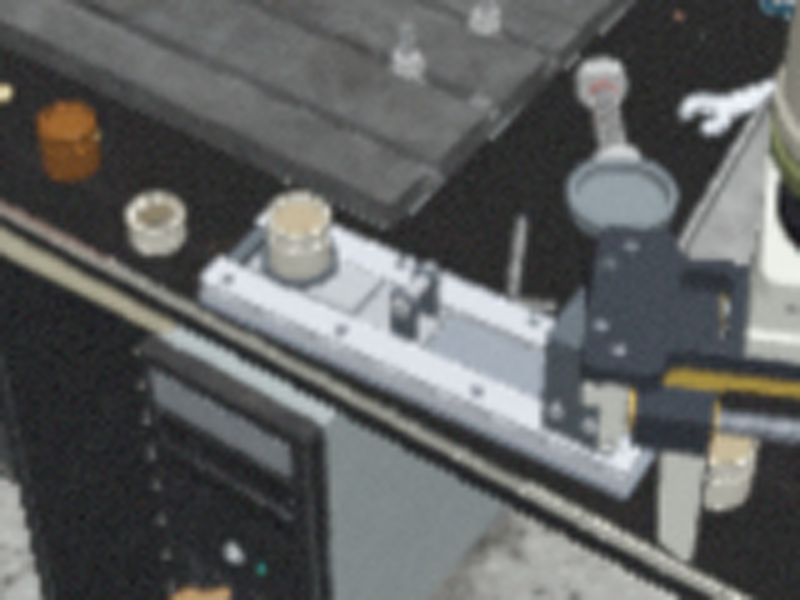

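```bash
cat > h.py <<'E'
import numpy as np,cv2,pickle
from scipy.optimize import least_squares
def cam(n): return pickle.load(open(n+"0.pkl","rb"))
def ray(c,uv,z):
    p=cv2.undistortPoints(np.array([[uv]],float),c["intrinsics"],np.array(c["D"]))[0,0]
    d=c["T"][:3,:3]@np.r_[p,1];o=c["T"][:3,3];return o+d*(z-o[2])/d[2]
def proj(c,P):
    Ti=np.linalg.inv(c["T"]);r=cv2.Rodrigues(Ti[:3,:3])[0]
    return cv2.projectPoints(np.array(P,float).reshape(-1,1,3),r,Ti[:3,3],c["intrinsics"],np.array(c["D"]))[0][:,0]
E
python3 - <<'E'
from h import *
c=cam("top")
f=lambda u,v:((u+.5)/4.8-.5+185,(v+.5)/4.8-.5+170)
L={"fu":(72,102,.024,(.04,.142)),"fl":(78,265,.024,(-.04,.142)),"nl":(656,243,.024,(-.04,-.142))}
W={}
for k,(u,v,z,l) in L.items(): W[k]=ray(c,f(u,v),z);print(k,W[k])
def res(p):
    R=np.array([[np.cos(p[2]),-np.sin(p[2])],[np.sin(p[2]),np.cos(p[2])]])
    return np.concatenate([p[:2]+R@np.array(L[k][3])-W[k][:2] for k in L])
s=least_squares(res,[.3,-.2,0]);print(s.x,s.fun*1e3)
p=s.x;R=np.array([[np.cos(p[2]),-np.sin(p[2])],[np.sin(p[2]),np.cos(p[2])]])
for n,u,v,z in [("caprim",632,130,.176),("capfloor",630,131,.168),("pin",336,173,.045),("bushtop",162,172,.065),("cradlerim",167,176,.034)]:
    w=ray(c,f(u,v),z);print(n,w,R.T@(w[:2]-p[:2]))
c2=cam("scene")
pts=[np.r_[p[:2]+R@np.array(l[:2]),l[2]] for l in [(.04,.142,.024),(-.04,.142,.024),(-.04,-.142,.024),(-.04,-.142,0),(0,-.112,.176),(0,-.112,.168)]]
print((proj(c2,pts)-[180,165]+.5)*5-.5)
E
```

```text
fu [ 0.46615179 -0.09820143  0.024     ]
fl [ 0.38748757 -0.10387047  0.024     ]
nl [ 0.40470748 -0.38208359  0.024     ]
[ 0.43568903 -0.24113489  0.06199102] [ 0.66331902  1.27183621 -0.51879123  1.98476493 -0.14452779 -3.25660115]
caprim [ 0.44234867 -0.34683106  0.176     ] [ 9.88280168e-05 -1.05905722e-01]
capfloor [ 0.4428008  -0.34720923  0.168     ] [ 0.00052666 -0.10631117]
pin [ 0.43298902 -0.22630307  0.045     ] [-0.00177597  0.0149706 ]
bushtop [ 0.42968942 -0.14531039  0.065     ] [-5.16366059e-05  9.60121195e-02]
cradlerim [ 0.4305331  -0.14578895  0.034     ] [0.00076078 0.09548222]
[[273.95597837 200.98093118]
 [195.53939317 277.79698494]
 [627.30476506 475.48857511]
 [624.331599   504.90385393]
 [630.75022529 196.06151403]
 [629.65214805 208.1420468 ]]
```

```bash
cat >> h.py <<'E'
from scipy.spatial.transform import Rotation as Ro
YAW=0.063
Rt=np.array([[np.sin(YAW),-np.cos(YAW),0],[-np.cos(YAW),-np.sin(YAW),0],[0,0,-1.]]).T.T
# columns tool x=(sin,-cos), tool y=(-cos,-sin), z=-1
Rt=np.column_stack([[np.sin(YAW),-np.cos(YAW),0],[-np.cos(YAW),-np.sin(YAW),0],[0,0,-1]])
def plan(s,tip):
    R=Ro.from_rotvec(s["orientation"]);tcp=np.array(tip)+[0,0,.186]
    print("tip now",s["tool_pos"]+R.as_matrix()@[0,0,.186])
    print("turn share",(R.inv()*Ro.from_matrix(Rt)).as_rotvec()/.5,"slide share(current axes)",R.as_matrix().T@(tcp-s["tool_pos"])/.4,"(target axes)",Rt.T@(tcp-s["tool_pos"])/.4)
E
python3 - <<'E'
from h import *;from plant import robot
print(robot.nose_length)
plan(robot.read_state(),[.4425,-.347,.215])
E
```

```text
0.1861
tip now [ 0.26231806 -0.53905981  0.21780767]
turn share [3.72947198e-04 3.31575070e-03 7.79539099e-01] slide share(current axes) [-0.23547041 -0.61517452  0.00749199] (target axes) [-0.45157195 -0.47955776  0.00701853]
```

>>> arm_command(
  motion=[
    {"slide": [0,0,0],"turn": [0,0,0.156]},
    {"slide": [0,0,0],"turn": [0,0,0.156]},
    {"slide": [0,0,0],"turn": [0,0,0.156]},
    {"slide": [0,0,0],"turn": [0,0,0.156]},
    {"slide": [0,0,0],"turn": [0,0,0.156]},
  ],
  gripper=0,
  grip_force=40,
)

```text
t: 0.52
tool_pos: [0.2625, -0.5394, 0.4041]
orientation: [-2.286, 2.155, 0.002]
force: [0.0, -0.0, 0.2]
opening: 0.0641
```

>>> arm_command(
  motion=[
    {"slide": [-0.05,-0.05,0],"turn": [0,0,0]},
    {"slide": [-0.06,-0.065,0],"turn": [0,0,0]},
    {"slide": [-0.06,-0.065,0],"turn": [0,0,0]},
    {"slide": [-0.06,-0.065,0],"turn": [0,0,0]},
    {"slide": [-0.06,-0.065,0],"turn": [0,0,0]},
  ],
)

```text
t: 0.93
tool_pos: [0.3797, -0.4146, 0.4042]
orientation: [-2.289, 2.151, 0.001]
force: [1.0, -0.0, 0.8]
opening: 0.0309
```

>>> arm_command(
  motion=[
    {"slide": [-0.06,-0.065,0],"turn": [0,0,0]},
    {"slide": [-0.06,-0.06,0],"turn": [0,0,0]},
    {"slide": [-0.04,-0.04,0],"turn": [0,0,0]},
    {"slide": [0,0,0],"turn": [0,0,0]},
    {"slide": [0,0,0],"turn": [0,0,0]},
  ],
)

```text
t: 1.35
tool_pos: [0.4415, -0.347, 0.4043]
orientation: [2.293, -2.147, -0.001]
force: [0.6, 0.4, 0.3]
opening: 0.0011
```

Run:
```python
from h import *;from plant import robot
s=robot.read_state();print(s["t"],s["opening"],s["force"]);plan(s,[.4425,-.347,.215])
for n in("top","scene"):
    c=robot.read_camera(n);cv2.imwrite(f"pics/{n}1.png",c["pixels"])
a=cv2.imread("pics/scene1.png")[120:280,180:380];cv2.imwrite("pics/s1c.png",cv2.resize(a,None,fx=3.5,fy=3.5,interpolation=cv2.INTER_CUBIC))
c=robot.read_camera("wrist");cv2.imwrite("pics/w1.png",c["pixels"]);print(c["T"])
```

```text
1.35 0.0011142366671702715 [0.59685078 0.3971082  0.31788409]
tip now [ 0.44132982 -0.34688335  0.21827739]
turn share [0.00142228 0.00092037 0.0050018 ] slide share(current axes) [ 0.00027186 -0.00257551  0.00819135] (target axes) [ 0.00026166 -0.00257035  0.00819331]
[[ 6.21396690e-02 -9.56945534e-01 -2.83538194e-01  5.17994606e-01]
 [-9.98067415e-01 -5.94912096e-02 -1.79507794e-02 -3.42611163e-01]
 [ 3.09888057e-04  2.84105688e-01 -9.58792919e-01  3.84002702e-01]
 [ 0.00000000e+00  0.00000000e+00  0.00000000e+00  1.00000000e+00]]
```

View pics/s1c.png

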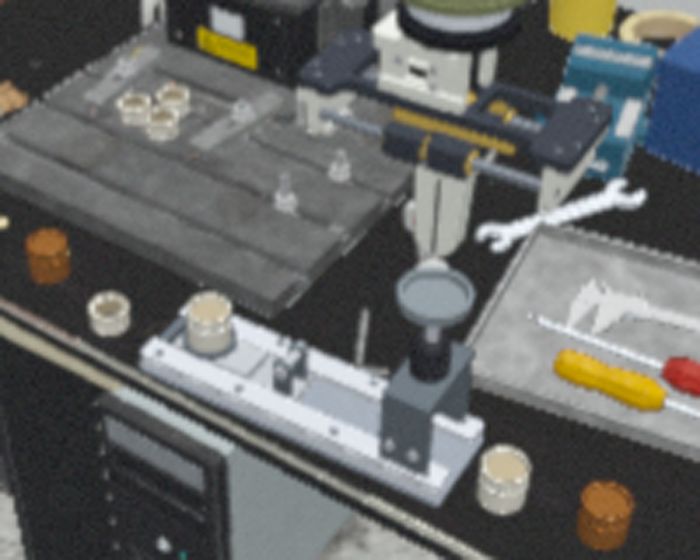

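View pics/w1.png

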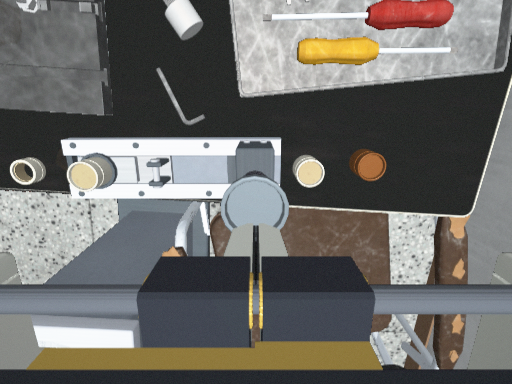

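Scene: the closed fingers are right over the grey cap (crop 435,295). The wrist view shows the cap at (255,203), pin at (157,172) and bush at (91,173). The bush at (309,171) stands alone on the desk, so it isn't the one. I'll cross-check cap and pin from all views.

Run:
```python
from h import *;from plant import robot
c=robot.read_camera("wrist");pickle.dump(c,open("wrist0.pkl","wb"))
a=c["pixels"][130:240,50:300];cv2.imwrite("pics/w2c.png",cv2.resize(a,None,fx=3.2,fy=3.2,interpolation=cv2.INTER_CUBIC)[:, :800])
p=np.array([.43569,-.24113]);t=.063;R=np.array([[np.cos(t),-np.sin(t)],[np.sin(t),np.cos(t)]])
for n,uv,z in [("cap",(255,204),.176),("pin",(157,173),.045),("bushtop",(86,175),.065)]:
    w=ray(c,uv,z);print(n,w,R.T@(w[:2]-p))
c2=cam("scene")
for n,uv,z in [("cap",((435.5)/3.5-.5+180,(294.5)/3.5-.5+120),.176),("pin",(291/3.5+179.5,362/3.5+119.5),.045)]:
    w=ray(c2,uv,z);print(n,w,R.T@(w[:2]-p))
```

```text
cap [ 0.4463256  -0.34714561  0.176     ] [ 0.00393993 -0.10647489]
pin [ 0.43426924 -0.22665442  0.045     ] [-0.00050659  0.01453631]
bushtop [ 0.43175458 -0.15101032  0.065     ] [0.00174617 0.09018867]
cap [ 0.44058999 -0.34893917  0.176     ] [-0.00189722 -0.10790379]
pin [ 0.43488206 -0.22675145  0.045     ] [9.89166236e-05 1.44008903e-02]
```

View pics/w2c.png

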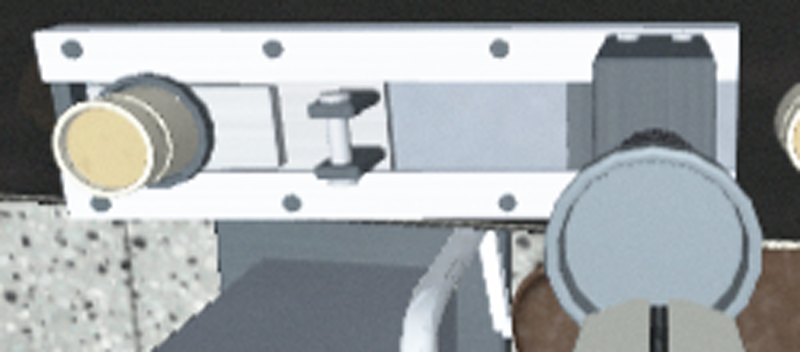

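>>> arm_command(
  motion=[
    {"slide": [0.001,-0.0035,0.03],"turn": [0,0,0]},
    {"slide": [0,0,0.035],"turn": [0,0,0]},
    {"slide": [0,0,0.03],"turn": [0,0,0]},
    {"slide": [0,0,0.02],"turn": [0,0,0]},
    {"slide": [0,0,0],"turn": [0,0,0]},
  ],
)

```text
t: 1.97
tool_pos: [0.4414, -0.348, 0.3555]
orientation: [2.289, -2.151, -0.007]
force: [0.8, 0.3, -0.2]
opening: 0.0006
```

Run:
```python
from h import *;from plant import robot
s=robot.read_state();print(s["t"],s["force"]);plan(s,[.4427,-.3475,.144])
c=robot.read_camera("wrist");a=c["pixels"][150:250,150:350];b=robot.read_camera("scene")["pixels"][170:270,240:340]
cv2.imwrite("pics/p2.png",np.hstack([cv2.resize(a,None,fx=2,fy=3),cv2.resize(b,None,fx=3,fy=3)]))
```

```text
1.9667 [ 0.81037077  0.33776345 -0.22488425]
tip now [ 0.44074609 -0.34745808  0.16949709]
turn share [ 0.0063585   0.00676773 -0.00180442] slide share(current axes) [-0.00094952 -0.00359252  0.06373018] (target axes) [-0.00116204 -0.00339085  0.0637377 ]
```

View pics/p2.png

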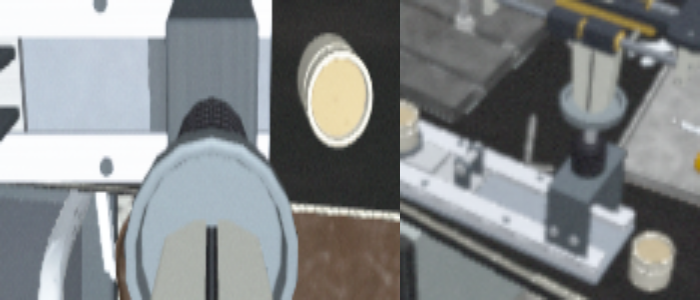

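The fingers are inside the dish, with no contact force yet. Next I press.

>>> arm_command(
  motion=[
    {"slide": [-0.001,-0.003,0.015],"turn": [0,0,0]},
    {"slide": [0,0,0.018],"turn": [0,0,0]},
    {"slide": [0,0,0.018],"turn": [0,0,0]},
    {"slide": [0,0,0.012],"turn": [0,0,0]},
    {"slide": [0,0,0],"turn": [0,0,0]},
  ],
)

```text
t: 2.48
tool_pos: [0.4438, -0.3478, 0.3331]
orientation: [-2.29, 2.15, -0.002]
force: [4.2, -0.9, 5.1]
opening: 0.0006
```

Run:
```python
from h import *;from plant import robot
s=robot.read_state();print(s["t"],s["force"]);plan(s,[.4427,-.3475,.143])
```

```text
2.4833 [ 4.21335061 -0.92293629  5.06567434]
tip now [ 0.44406323 -0.34787589  0.14712342]
turn share [-0.00253548 -0.00084235 -0.00012826] slide share(current axes) [-0.00096073  0.00276579  0.01030423] (target axes) [-0.00095657  0.00275266  0.01030813]
```

>>> arm_command(
  motion=[
    {"slide": [0,0.002,0.006],"turn": [0,0,0]},
    {"slide": [0,0,0.006],"turn": [0,0,0]},
    {"slide": [0,0,0.003],"turn": [0,0,0]},
    {"slide": [0,0,0],"turn": [0,0,0]},
    {"slide": [0,0,0],"turn": [0,0,0]},
  ],
)

```text
t: 2.9
tool_pos: [0.4434, -0.3478, 0.3287]
orientation: [-2.29, 2.149, -0.004]
force: [3.9, 1.4, 7.2]
opening: 0.0007
```

Run:
```python
from h import *;from plant import robot
s=robot.read_state();print(s["t"],s["force"]);plan(s,[.4427,-.3475,.143])
c=robot.read_camera("wrist");a=c["pixels"][130:250,150:350];b=robot.read_camera("scene")["pixels"][170:270,240:340]
cv2.imwrite("pics/p3.png",np.hstack([cv2.resize(a,(400,400)),cv2.resize(b,(400,400))]))
```

```text
2.9 [3.85990959 1.36940341 7.18713696]
tip now [ 0.44384357 -0.34800085  0.14273126]
turn share [-0.00492    -0.00210374  0.00032704] slide share(current axes) [-0.00094017  0.00162866 -0.0006785 ] (target axes) [-0.00094062  0.00163047 -0.00067351]
```

View pics/p3.png

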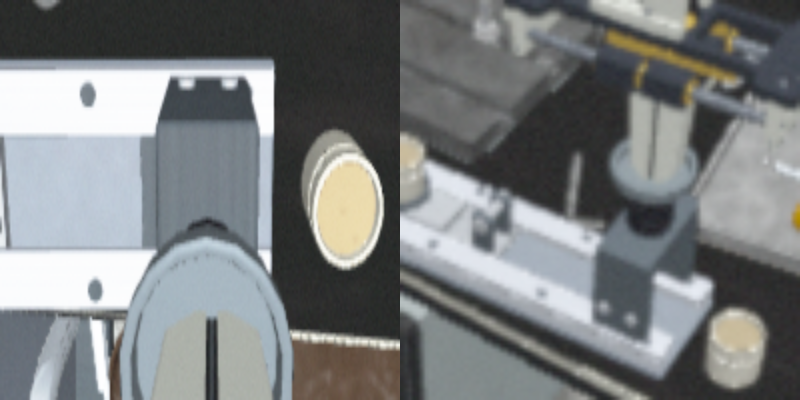

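>>> arm_command(
  motion=[
    {"slide": [-0.01,0.001,0.003],"turn": [0,0,0]},
    {"slide": [-0.03,0,0],"turn": [0,0,0]},
    {"slide": [-0.035,0,0],"turn": [0,0,0]},
    {"slide": [-0.035,0,0],"turn": [0,0,0]},
    {"slide": [-0.03,0,0],"turn": [0,0,0]},
  ],
)

```text
t: 3.42
tool_pos: [0.4395, -0.2919, 0.3283]
orientation: [-2.29, 2.15, -0.007]
force: [3.9, -1.5, 9.3]
opening: 0.0005
```

Run:
```python
from h import *;from plant import robot
s=robot.read_state();print(s["t"],s["force"]);plan(s,[.4357,-.237,.143])
c=robot.read_camera("wrist");a=c["pixels"][130:250,150:350];b=robot.read_camera("scene")["pixels"][170:270,230:330]
cv2.imwrite("pics/p4.png",np.hstack([cv2.resize(a,(400,400)),cv2.resize(b,(400,400))]))
```

```text
3.4167 [ 3.90063881 -1.47057312  9.26069563]
tip now [ 0.44018627 -0.2924473   0.14234246]
turn share [-0.00705545 -0.00594254 -0.00052038] slide share(current axes) [-0.13766179  0.00085532 -0.00206081] (target axes) [-0.13766752  0.00082605 -0.00164881]
```

View pics/p4.png

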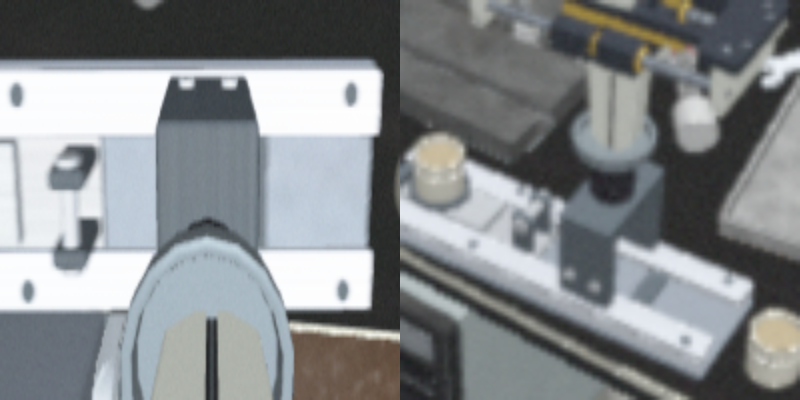

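>>> arm_command(
  motion=[
    {"slide": [-0.03,0,0],"turn": [0,0,0]},
    {"slide": [-0.03,0,0],"turn": [0,0,0]},
    {"slide": [-0.025,0,0],"turn": [0,0,0]},
    {"slide": [-0.015,0,0],"turn": [0,0,0]},
    {"slide": [-0.005,0,0],"turn": [0,0,0]},
  ],
)

```text
t: 3.93
tool_pos: [0.4367, -0.2498, 0.3283]
orientation: [-2.291, 2.149, -0.006]
force: [0.4, -2.4, 9.9]
opening: 0.0004
```

Run:
```python
from h import *;from plant import robot
s=robot.read_state();print(s["t"],s["force"]);plan(s,[.4357,-.237,.143])
c=robot.read_camera("wrist");a=c["pixels"][130:250,150:350];b=robot.read_camera("scene")["pixels"][170:270,220:320]
pickle.dump(c,open("wrist0.pkl","wb"));t=robot.read_camera("top")["pixels"]
cv2.imwrite("pics/p5.png",np.hstack([cv2.resize(a,(400,400)),cv2.resize(b,(400,400))]))
cv2.imwrite("pics/t5.png",cv2.resize(t[170:240,185:350],None,fx=4.8,fy=4.8))
```

```text
3.9333 [ 0.43376602 -2.40672562  9.8642844 ]
tip now [ 0.43728682 -0.25016502  0.14232451]
turn share [-0.005672   -0.00477125  0.00104375] slide share(current axes) [-0.0319842   0.00054643 -0.00176979] (target axes) [-0.03198804  0.00056803 -0.00169191]
```

View pics/p5.png

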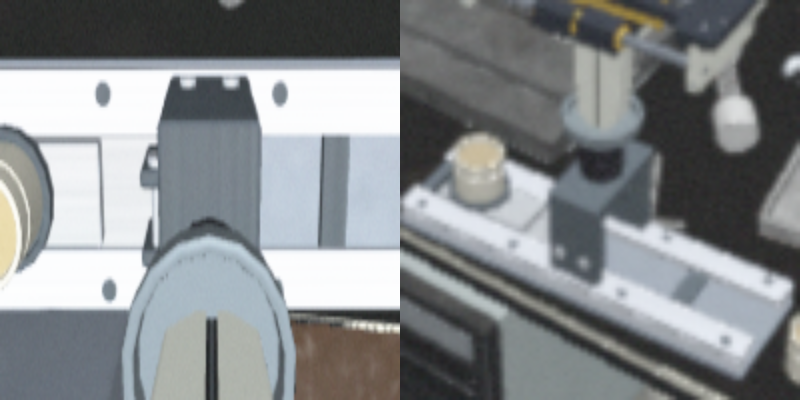

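View pics/t5.png

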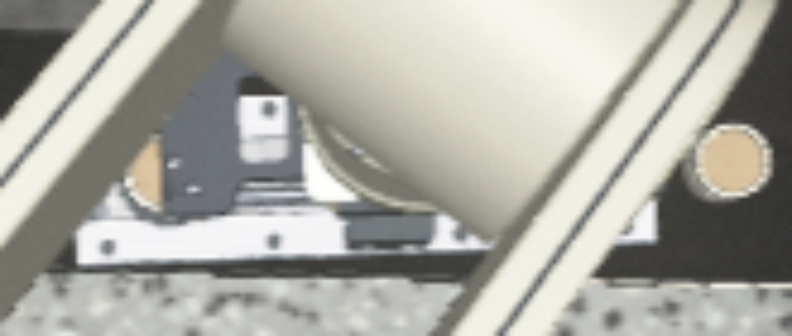

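>>> arm_command(
  motion=[
    {"slide": [-0.01,0,0],"turn": [0,0,0]},
    {"slide": [-0.01,0,0],"turn": [0,0,0]},
    {"slide": [-0.008,0,0],"turn": [0,0,0]},
    {"slide": [-0.005,0,0],"turn": [0,0,0]},
    {"slide": [0,0,0],"turn": [0,0,0]},
  ],
)

```text
t: 4.5
tool_pos: [0.4359, -0.237, 0.3283]
orientation: [-2.29, 2.15, -0.006]
force: [0.8, 0.8, 11.1]
opening: 0.0001
```

Run:
```python
from h import *;from plant import robot
s=robot.read_state();print(s["t"],s["force"]);plan(s,[.4357,-.237,.143])
c=robot.read_camera("wrist");a=c["pixels"][130:250,150:350];pickle.dump(c,open("wrist0.pkl","wb"))
cv2.imwrite("pics/p6.png",cv2.resize(a,(800,480),interpolation=cv2.INTER_CUBIC))
```

```text
4.5 [ 0.82125122  0.83258573 11.05967737]
tip now [ 0.43647435 -0.23738092  0.14227728]
turn share [-0.00562381 -0.00434447  0.00028823] slide share(current axes) [-5.84449220e-05  5.59364000e-04 -1.81145581e-03] (target axes) [-6.22969929e-05  5.64463937e-04 -1.80974462e-03]
```

View pics/p6.png

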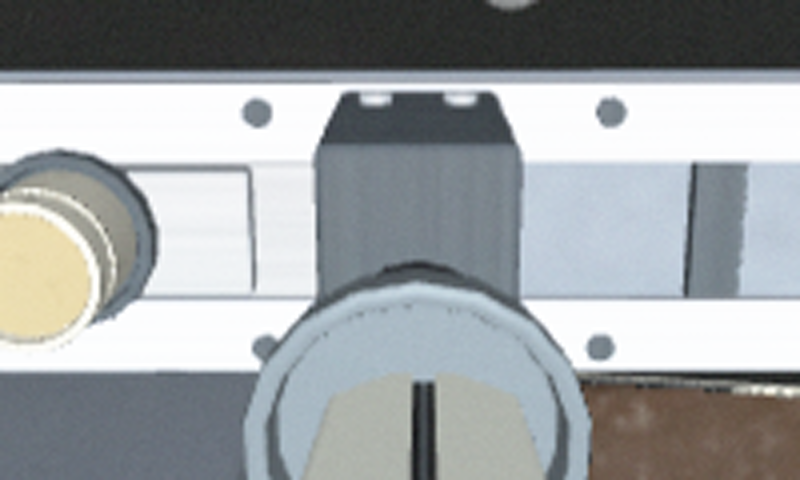

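Run:
```python
from h import *
c=cam("wrist");f=lambda u,v:(u/4+150,v/4+130)
p=np.array([.43569,-.24113]);t=.063;R=np.array([[np.cos(t),-np.sin(t)],[np.sin(t),np.cos(t)]])
def L(n,u,v,z): w=ray(c,f(u,v),z);print(n,R.T@(w[:2]-p))
L("beamL",317,220,.098);L("beamR",521,220,.098);L("caprim L",243,430,.15);L("caprim R",590,430,.15)
L("stop faceL",690,230,.024);L("cradle right",157,240,.034);L("holes",257,113,.024);L("h",611,113,.024)
```

```text
beamL [0.02236814 0.02465649]
beamR [ 0.02232395 -0.01478424]
caprim L [0.00281628 0.03204258]
caprim R [ 0.00272786 -0.02134091]
stop faceL [-0.00015518 -0.06612877]
cradle right [0.00013282 0.07132972]
holes [0.0308334  0.04610525]
h [ 0.03075527 -0.04395388]
```

Beam middle is at y_local 4.9 mm, so the seat is at about 15.0, and the pin is at about 14.7. The hook is therefore centred under the pin. I'll let the cap up slowly, keeping the tips inside the rim.

>>> arm_command(
  motion=[
    {"slide": [0,0,-0.006],"turn": [0,0,0]},
    {"slide": [0,0,-0.01],"turn": [0,0,0]},
    {"slide": [0,0,-0.012],"turn": [0,0,0]},
    {"slide": [0,0,-0.01],"turn": [0,0,0]},
    {"slide": [0,0,-0.007],"turn": [0,0,0]},
  ],
)

```text
t: 4.97
tool_pos: [0.4355, -0.237, 0.3452]
orientation: [-2.29, 2.15, -0.002]
force: [2.4, -1.2, 2.6]
opening: 0.0006
```

Run:
```python
from h import *;from plant import robot
s=robot.read_state();print(s["t"],s["force"]);plan(s,[.4357,-.237,.162])
c=robot.read_camera("wrist");a=c["pixels"][130:250,150:350];b=robot.read_camera("scene")["pixels"][170:270,220:320];pickle.dump(c,open("wrist0.pkl","wb"))
cv2.imwrite("pics/p7.png",np.hstack([cv2.resize(a,(400,400)),cv2.resize(b,(400,400))]))
```

```text
4.9667 [ 2.37156477 -1.18238034  2.62363108]
tip now [ 0.43569472 -0.2370881   0.15922042]
turn share [-0.00206767 -0.00143116 -0.00013853] slide share(current axes) [ 0.00011872 -0.00051496 -0.00694872] (target axes) [ 0.00011379 -0.00050777 -0.00694933]
```

View pics/p7.png

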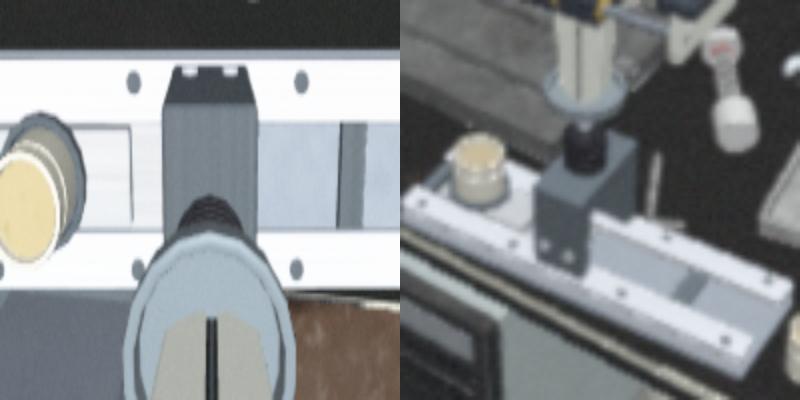

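>>> arm_command(
  motion=[
    {"slide": [0,0,-0.003],"turn": [0,0,0]},
    {"slide": [0,0,-0.004],"turn": [0,0,0]},
    {"slide": [0,0,0],"turn": [0,0,0]},
    {"slide": [0,0,0],"turn": [0,0,0]},
    {"slide": [0,0,0],"turn": [0,0,0]},
  ],
)

```text
t: 5.48
tool_pos: [0.435, -0.2368, 0.3466]
orientation: [2.29, -2.15, -0.002]
force: [0.0, 0.5, 1.6]
opening: 0.0005
```

Run:
```python
from h import *;from plant import robot
s=robot.read_state();print(s["t"],s["force"]);plan(s,[.4357,-.237,.162])
c=robot.read_camera("wrist");a=c["pixels"][130:250,150:350];b=robot.read_camera("scene")["pixels"][170:270,220:320];pickle.dump(c,open("wrist0.pkl","wb"))
cv2.imwrite("pics/p8.png",np.hstack([cv2.resize(a,(400,400)),cv2.resize(b,(400,400))]))
```

```text
5.4833 [0.02455439 0.4544289  1.56548496]
tip now [ 0.4347192  -0.23665543  0.16061589]
turn share [ 0.00252973  0.00150576 -0.00048276] slide share(current axes) [ 0.0006609  -0.00180057 -0.00346357] (target axes) [ 0.00066394 -0.00180478 -0.00346079]
```

View pics/p8.png

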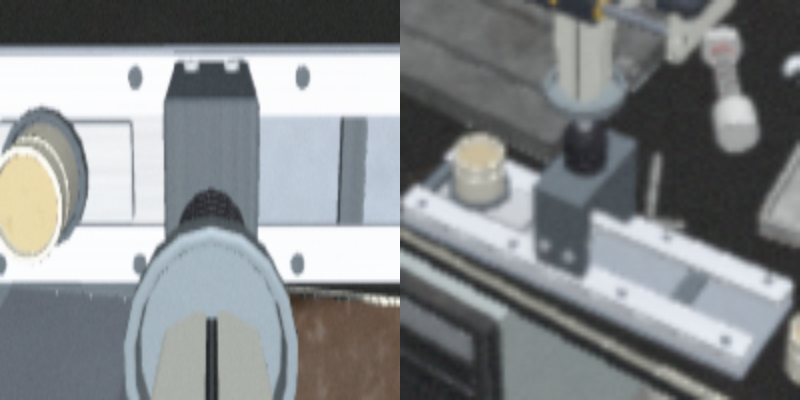

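>>> arm_command(
  motion=[
    {"slide": [0,0,-0.003],"turn": [0,0,0]},
    {"slide": [0,-0.002,-0.002],"turn": [0,0,0]},
    {"slide": [0,0,0],"turn": [0,0,0]},
    {"slide": [0,0,0],"turn": [0,0,0]},
    {"slide": [0,0,0],"turn": [0,0,0]},
  ],
)

```text
t: 6.0
tool_pos: [0.436, -0.2368, 0.349]
orientation: [2.29, -2.151, -0.001]
force: [-0.6, 0.3, -0.4]
opening: 0.0007
```

Run:
```python
from h import *;from plant import robot
s=robot.read_state();print(s["t"],s["force"]);plan(s,[.4357,-.237,.162])
c=robot.read_camera("wrist");a=c["pixels"][130:250,150:350];b=robot.read_camera("scene")["pixels"][170:270,220:320];pickle.dump(c,open("wrist0.pkl","wb"))
cv2.imwrite("pics/p9.png",np.hstack([cv2.resize(a,(400,400)),cv2.resize(b,(400,400))]))
```

```text
6.0 [-0.56835227  0.30971108 -0.37863587]
tip now [ 0.43596127 -0.23674767  0.16296815]
turn share [ 0.00055741  0.00052    -0.00038466] slide share(current axes) [0.00046833 0.00082043 0.00242044] (target axes) [0.00046754 0.00082119 0.00242034]
```

View pics/p9.png

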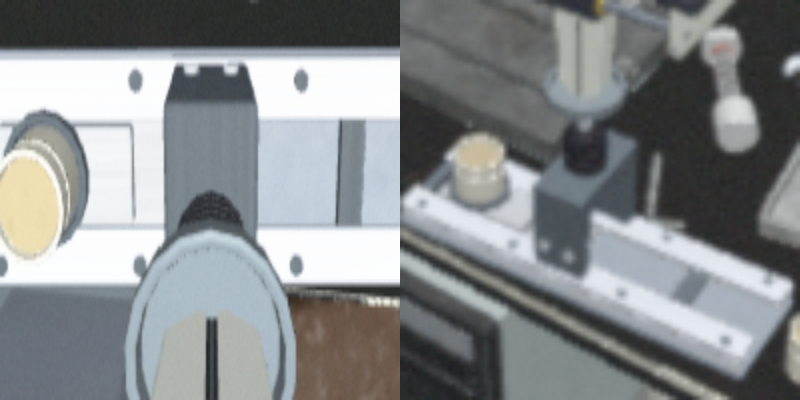

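The force has dropped to zero and the cap stayed at about 8 mm, so the hook has caught. Now I draw it back gently against the rim.

>>> arm_command(
  motion=[
    {"slide": [0.005,0,0],"turn": [0,0,0]},
    {"slide": [0.005,0,0],"turn": [0,0,0]},
    {"slide": [0.006,0,0],"turn": [0,0,0]},
    {"slide": [0.008,0,0],"turn": [0,0,0]},
    {"slide": [0.01,0,0],"turn": [0,0,0]},
  ],
)

```text
t: 6.52
tool_pos: [0.4369, -0.2504, 0.3491]
orientation: [-2.29, 2.15, 0.001]
force: [-0.2, 4.6, 0.8]
opening: 0.0007
```

>>> arm_command(
  motion=[
    {"slide": [0.01,0,0],"turn": [0,0,0]},
    {"slide": [0.01,0,0],"turn": [0,0,0]},
    {"slide": [0.01,0,0],"turn": [0,0,0]},
    {"slide": [0.01,0,0],"turn": [0,0,0]},
    {"slide": [0.008,0,0],"turn": [0,0,0]},
  ],
)

```text
t: 6.93
tool_pos: [0.4382, -0.2695, 0.3489]
orientation: [-2.29, 2.15, 0.002]
force: [-0.4, 5.7, 1.7]
opening: 0.0005
```

Run:
```python
from h import *;from plant import robot
s=robot.read_state();print(s["t"],s["force"]);plan(s,[.4357,-.237,.162])
c=robot.read_camera("wrist");a=c["pixels"][130:250,100:350];b=robot.read_camera("scene")["pixels"][170:270,220:320];pickle.dump(c,open("wrist0.pkl","wb"))
cv2.imwrite("pics/p10.png",np.hstack([cv2.resize(a,(400,300)),cv2.resize(b,(400,300))]))
```

```text
6.9333 [-0.35609489  5.71286715  1.70255334]
tip now [ 0.43809117 -0.26914122  0.1629135 ]
turn share [5.35106718e-04 3.82629629e-03 3.32938719e-05] slide share(current axes) [-0.08145511  0.00102962  0.00243901] (target axes) [-0.08145961  0.0010316   0.00228289]
```

View pics/p10.png

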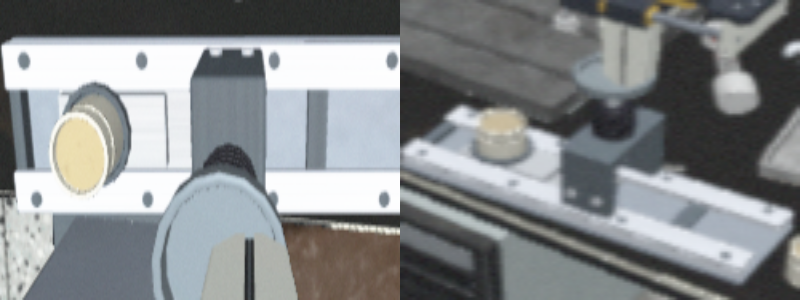

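The pallet is following (5.7 N), and the bush still stands. I'll keep drawing.

>>> arm_command(
  motion=[
    {"slide": [0.01,0,0],"turn": [0,0,0]},
    {"slide": [0.01,0,0],"turn": [0,0,0]},
    {"slide": [0.01,0,0],"turn": [0,0,0]},
    {"slide": [0.01,0,0],"turn": [0,0,0]},
    {"slide": [0.01,0,0],"turn": [0,0,0]},
  ],
)

```text
t: 7.45
tool_pos: [0.4394, -0.2893, 0.349]
orientation: [-2.29, 2.15, 0.002]
force: [-0.2, 5.1, 1.0]
opening: 0.0005
```

>>> arm_command(
  motion=[
    {"slide": [0.01,0,0],"turn": [0,0,0]},
    {"slide": [0.01,0,0],"turn": [0,0,0]},
    {"slide": [0.008,0,0],"turn": [0,0,0]},
    {"slide": [0.005,0,0],"turn": [0,0,0]},
    {"slide": [0.003,0,0],"turn": [0,0,0]},
  ],
)

```text
t: 7.87
tool_pos: [0.4403, -0.3038, 0.349]
orientation: [-2.29, 2.15, 0.001]
force: [0.6, 5.1, 1.3]
opening: 0.0007
```

Run:
```python
from h import *;from plant import robot
s=robot.read_state();print(s["t"],s["force"]);plan(s,[.4357,-.237,.162])
c=robot.read_camera("wrist");a=c["pixels"][130:250,100:350];b=robot.read_camera("scene")["pixels"][170:270,220:320];pickle.dump(c,open("wrist0.pkl","wb"))
cv2.imwrite("pics/p11.png",np.hstack([cv2.resize(a,(500,300)),cv2.resize(b,(300,300))]))
```

```text
7.8667 [0.58054671 5.08252731 1.27494201]
tip now [ 0.44024947 -0.30359998  0.16297809]
turn share [ 0.00041301  0.00203461 -0.00015769] slide share(current axes) [-0.16735612  0.00097724  0.00261543] (target axes) [-0.16735877  0.00096457  0.00244497]
```

View pics/p11.png

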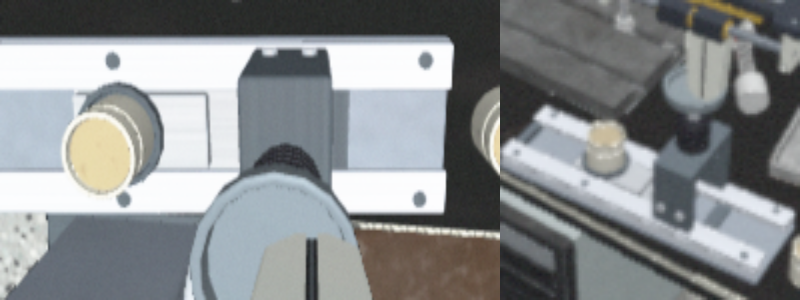

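>>> arm_command(
  motion=[
    {"slide": [0.005,0,0],"turn": [0,0,0]},
    {"slide": [0.005,0,0],"turn": [0,0,0]},
    {"slide": [0.005,0,0],"turn": [0,0,0]},
    {"slide": [0.004,0,0],"turn": [0,0,0]},
    {"slide": [0.003,0,0],"turn": [0,0,0]},
  ],
)

```text
t: 8.38
tool_pos: [0.4408, -0.3126, 0.349]
orientation: [-2.29, 2.15, 0.001]
force: [-0.5, 5.1, 1.3]
opening: 0.0005
```

>>> arm_command(
  motion=[
    {"slide": [0.003,0,0],"turn": [0,0,0]},
    {"slide": [0.003,0,0],"turn": [0,0,0]},
    {"slide": [0.003,0,0],"turn": [0,0,0]},
    {"slide": [0,0,0],"turn": [0,0,0]},
    {"slide": [0,0,0],"turn": [0,0,0]},
  ],
)

```text
t: 8.8
tool_pos: [0.441, -0.3164, 0.3492]
orientation: [2.29, -2.151, 0.0]
force: [1.0, 3.8, 0.0]
opening: 0.0004
```

Run:
```python
from h import *;from plant import robot
s=robot.read_state();print(s["t"],s["force"]);plan(s,[.4357,-.237,.162])
c=robot.read_camera("wrist");a=c["pixels"][130:250,100:350];pickle.dump(c,open("wrist0.pkl","wb"))
cv2.imwrite("pics/p12.png",cv2.resize(a,(800,384),interpolation=cv2.INTER_CUBIC))
```

```text
8.8 [1.00953985 3.79684995 0.03803264]
tip now [ 0.44104943 -0.31650123  0.16315042]
turn share [-5.55866991e-05 -6.60290489e-04 -6.11949675e-04] slide share(current axes) [-0.19904792  0.00088196  0.00281029] (target axes) [-0.19904724  0.00082097  0.00287602]
```

View pics/p12.png

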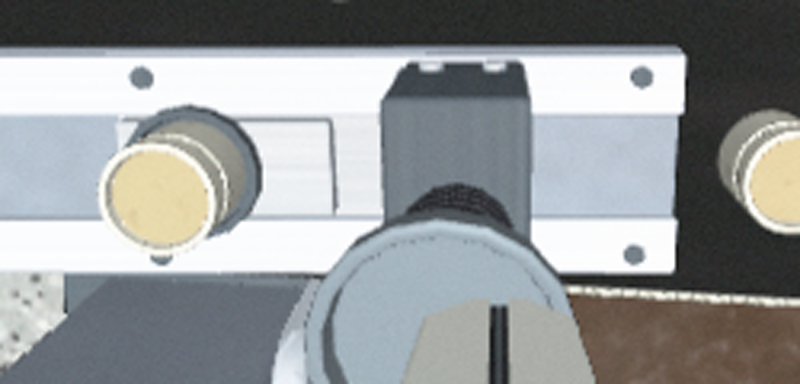

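>>> arm_command(
  motion=[
    {"slide": [0.002,0,0],"turn": [0,0,0]},
    {"slide": [0.002,0,0],"turn": [0,0,0]},
    {"slide": [0.002,0,0],"turn": [0,0,0]},
    {"slide": [0.002,0,0],"turn": [0,0,0]},
    {"slide": [0.001,0,0],"turn": [0,0,0]},
  ],
)

```text
t: 9.27
tool_pos: [0.4413, -0.32, 0.3491]
orientation: [2.29, -2.151, -0.0]
force: [1.2, 5.9, 0.3]
opening: 0.0008
```

>>> arm_command(
  motion=[
    {"slide": [0.002,0,0],"turn": [0,0,0]},
    {"slide": [0.002,0,0],"turn": [0,0,0]},
    {"slide": [0.002,0,0],"turn": [0,0,0]},
    {"slide": [0.002,0,0],"turn": [0,0,0]},
    {"slide": [0.001,0,0],"turn": [0,0,0]},
  ],
)

```text
t: 9.68
tool_pos: [0.4415, -0.3236, 0.3491]
orientation: [2.29, -2.151, 0.0]
force: [0.4, 4.4, 0.8]
opening: 0.0009
```

Run:
```python
from h import *;from plant import robot
c=robot.read_camera("wrist");a=c["pixels"][130:250,100:350];pickle.dump(c,open("wrist0.pkl","wb"))
cv2.imwrite("pics/p13.png",cv2.resize(a,(800,384),interpolation=cv2.INTER_CUBIC))
```

```text
(no output)
```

View pics/p13.png

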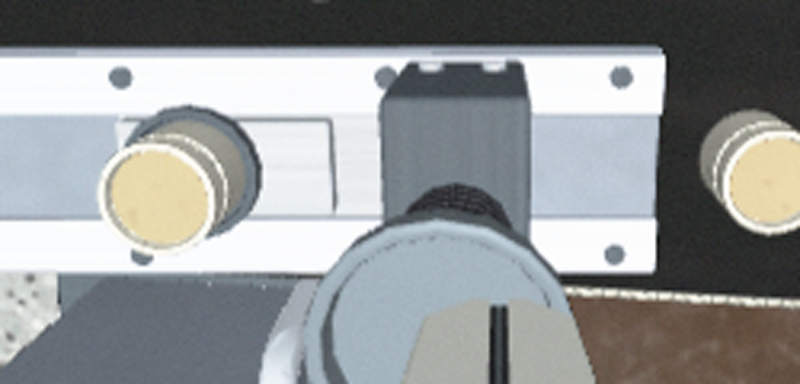

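Run:
```python
from h import *
c=cam("wrist");f=lambda u,v:(u/3.2+100,v/3.2+130)
p=np.array([.43569,-.24113]);t=.063;R=np.array([[np.cos(t),-np.sin(t)],[np.sin(t),np.cos(t)]])
def L(n,u,v,z): w=ray(c,f(u,v),z);print(n,R.T@(w[:2]-p));return (R.T@(w[:2]-p))[1]
a=L("beamL",382,190,.098);b=L("beamR",531,190,.098)
e1=L("end",664,70,.024);e2=L("end",655,262,.024);r=L("cradle right",261,175,.034)
print("beam mid to end",(a+b)/2-(e1+e2)/2,"home .072; cradle to end",r-(e1+e2)/2,"home .1385")
```

```text
beamL [ 0.01239019 -0.05109909]
beamR [ 0.01235232 -0.0908532 ]
end [ 0.03345507 -0.13843497]
end [-0.03589221 -0.13877042]
cradle right [-0.00058283 -0.00174842]
beam mid to end 0.06762655276688978 home .072; cradle to end 0.1368542774529327 home .1385
```

>>> arm_command(
  motion=[
    {"slide": [0.002,0,0],"turn": [0,0,0]},
    {"slide": [0.002,0,0],"turn": [0,0,0]},
    {"slide": [0.002,0,0],"turn": [0,0,0]},
    {"slide": [0,0,0],"turn": [0,0,0]},
    {"slide": [0,0,0],"turn": [0,0,0]},
  ],
)

```text
t: 10.15
tool_pos: [0.4417, -0.3258, 0.3491]
orientation: [-2.29, 2.15, 0.001]
force: [-0.2, 5.4, 1.6]
opening: 0.0004
```

>>> arm_command(
  motion=[
    {"slide": [0.002,0,0],"turn": [0,0,0]},
    {"slide": [0.002,0,0],"turn": [0,0,0]},
    {"slide": [0.002,0,0],"turn": [0,0,0]},
    {"slide": [0,0,0],"turn": [0,0,0]},
    {"slide": [0,0,0],"turn": [0,0,0]},
  ],
)

```text
t: 10.57
tool_pos: [0.4419, -0.327, 0.3488]
orientation: [-2.289, 2.148, 0.005]
force: [-0.8, 13.7, 4.0]
opening: 0.0002
```

The force jumped to 13.7 N while the tip stalled, so the pallet is against the near stop. I'll back off to the dish centre and lift away.

>>> arm_command(
  motion=[
    {"slide": [-0.004,0,0],"turn": [0,0,0]},
    {"slide": [-0.005,0,0],"turn": [0,0,0]},
    {"slide": [-0.005,0,-0.002],"turn": [0,0,0]},
    {"slide": [0,0,-0.01],"turn": [0,0,0]},
    {"slide": [0,0,-0.02],"turn": [0,0,0]},
  ],
)

```text
t: 10.98
tool_pos: [0.4412, -0.3228, 0.3616]
orientation: [2.289, -2.15, -0.001]
force: [-0.4, -0.6, 0.4]
opening: 0.0005
```

>>> arm_command(
  motion=[
    {"slide": [0,0,-0.04],"turn": [0,0,0]},
    {"slide": [0,0,-0.05],"turn": [0,0,0]},
    {"slide": [0,0,-0.05],"turn": [0,0,0]},
    {"slide": [0,0,-0.04],"turn": [0,0,0]},
    {"slide": [0,0,0],"turn": [0,0,0]},
  ],
)

```text
t: 11.4
tool_pos: [0.4419, -0.3235, 0.4393]
orientation: [2.29, -2.151, 0.012]
force: [0.0, -1.2, 1.3]
opening: 0.0005
```

Run:
```python
from h import *;from plant import robot
s=robot.read_state();print(s["t"],s["force"])
c=robot.read_camera("wrist");a=c["pixels"];pickle.dump(c,open("wrist0.pkl","wb"))
cv2.imwrite("pics/p14.png",cv2.resize(a[130:260,90:350],(800,400),interpolation=cv2.INTER_CUBIC))
b=robot.read_camera("scene")["pixels"][160:280,210:350];cv2.imwrite("pics/s14.png",cv2.resize(b,None,fx=5,fy=5,interpolation=cv2.INTER_CUBIC))
```

```text
11.4 [ 0.03464689 -1.21998878  1.28515054]
```

View pics/p14.png

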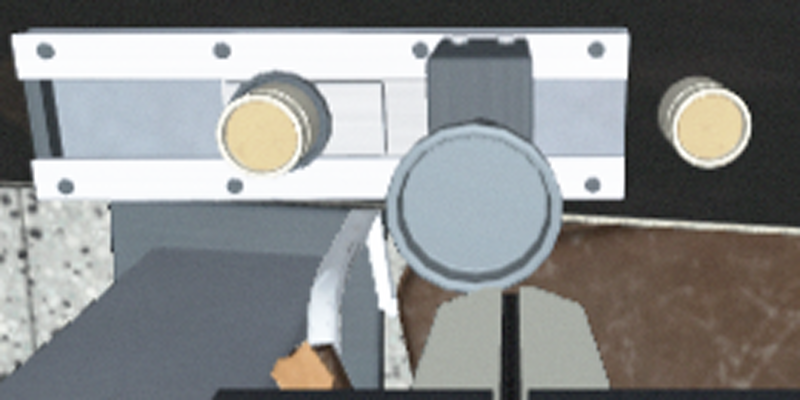

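View pics/s14.png

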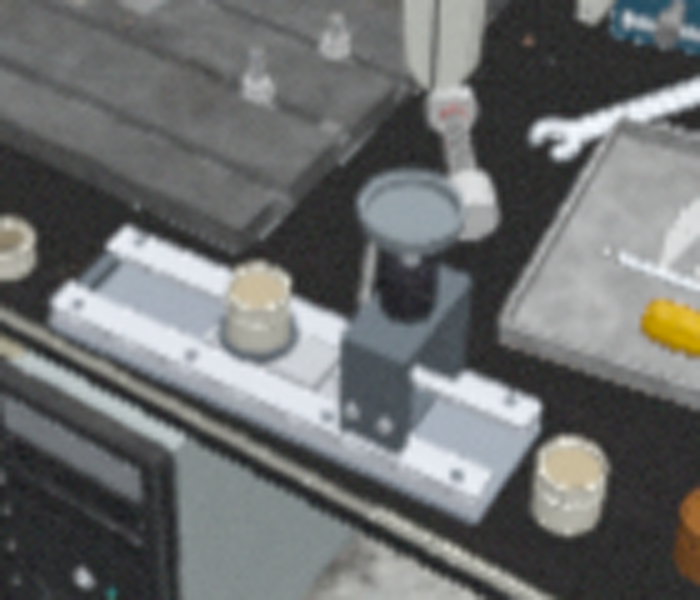

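Run:
```python
from h import *
c=cam("wrist");f=lambda u,v:(u*260/800+90-.35,v*130/400+130-.35)
p=np.array([.43569,-.24113]);t=.063;R=np.array([[np.cos(t),-np.sin(t)],[np.sin(t),np.cos(t)]])
def L(n,u,v,z): w=ray(c,f(u,v),z);print(n,R.T@(w[:2]-p));return (R.T@(w[:2]-p))[1]
a=L("bL",428,105,.098);b=L("bR",532,105,.098)
e=(L("e",628,55,.024)+L("e",625,180,.024))/2; f2=(L("f",14,60,.024)+L("f",34,182,.024))/2
r=L("cr",331,115,.034);l=L("bush bottomish",220,130,.065);
m=(e+f2)/2;k=.284/(f2-e);print("len",f2-e,"beam mid",((a+b)/2-m)*k,"cradle ctr",(r-m)*k+.0235,"home .020")
s=cam("scene");g=lambda u,v:((u+.5)/5-.5+210,(v+.5)/5-.5+160)
A=[];B=[]
for cc,uv in((c,f(474,205)),(s,g(411,210))):
    o=cc["T"][:3,3];d=ray(cc,uv,0)-o;d/=np.linalg.norm(d);P=np.eye(3)-np.outer(d,d);A.append(P);B.append(P@o)
print("cap rim centre",np.linalg.lstsq(np.vstack(A),np.hstack(B),rcond=None)[0],"caught .168, free .176")
```

```text
bL [ 0.01966883 -0.05306531]
bR [ 0.01957789 -0.09214534]
e [ 0.02885082 -0.13809683]
e [-0.03020515 -0.13884632]
f [0.02714298 0.14095662]
f [-0.03037478  0.14074407]
cr [ 0.00339544 -0.00340562]
bush bottomish [0.00323501 0.03688474]
len 0.2793219202256565 beam mid -0.07503062360255201 cradle ctr 0.018828032800534654 home .020
cap rim centre [ 0.44113232 -0.31356345  0.16458938] caught .168, free .176
```

Run:
```python
from plant import robot
print(robot.close_job(),robot.read_state()["t"])
```

```text
the job is handed in; nothing more can be done
the job is handed in; nothing more can be done
```

The pallet with its bush is back at the loading end with the hook on its pin, and I have handed the job in; no verdict came back. The job took about 11.5 s of the 35 s allowed.

**What I did:** I pressed the cap down with closed fingertips to about 26 mm and slid the carriage about 111 mm until the hook was under the pin. I then let the cap up and drew the carriage back against the rim of the cap. When the pallet reached the near stop, I centred the fingers in the dish and lifted clear. I never touched the pallet or the bush.

**Last checks:**
- **Hook:** when I let go, the cap stayed about 8 mm down with no force on it. At the end its rim measured 0.165 m high, which fits caught (0.168 m) and not free (0.176 m). The pallet followed the carriage all the way, at about 5 N.
- **Home:** the force rose to 13.7 N at the stop and the tool stalled. In the final picture the cradle centre measured y = +18.8 mm, against +20 mm at home. I put this down to image error, because the slideway itself measured 279 mm instead of 284 mm.
- **Bush:** it is standing upright in its cradle in both the scene and wrist views.

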